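Load the reagent bottles into their stands

TASK

Put each of the four reagent bottles into the stand that matches it both ways: round bottles go in round stands, square bottles in square stands, and the cap has the colour of the stand's wall. Keep the bottles upright, set each one down gently on the floor of its pocket, not dropped in, and let go; leave the beaker and the tube rack where they are.

Things in the scene. Friction and masses are not known exactly. Their poses are not given: they have to be found in the camera images.
- bottle_round_blue: Loose round bottle: brown, paper label, 44 mm in diameter, blue cap. 92 mm tall, 0.11 to 0.23 kg, standing upright on the bench. The cap does not turn; it is 32 mm in diameter (34 over its ribs) from 66 to 92 mm above the underside, the shoulder below ends at 62 mm: grip the cap from above. Origin: centre of the underside, z up.
- bottle_square_red: Loose square bottle: white, 40 x 40 mm in plan, red cap. 92 mm tall, 0.11 to 0.23 kg, standing upright on the bench. The cap does not turn; it is 32 mm in diameter (34 over its ribs) from 66 to 92 mm above the underside, the shoulder below ends at 62 mm: grip the cap from above. Origin: centre of the underside, z up. x and y axes square to its sides.
- bottle_round_red: Loose round bottle: brown, paper label, 44 mm in diameter, red cap. 92 mm tall, 0.11 to 0.23 kg, standing upright on the bench. The cap does not turn; it is 32 mm in diameter (34 over its ribs) from 66 to 92 mm above the underside, the shoulder below ends at 62 mm: grip the cap from above. Origin: centre of the underside, z up.
- bottle_square_blue: Loose square bottle: white, 40 x 40 mm in plan, blue cap. 92 mm tall, 0.11 to 0.23 kg, standing upright on the bench. The cap does not turn; it is 32 mm in diameter (34 over its ribs) from 66 to 92 mm above the underside, the shoulder below ends at 62 mm: grip the cap from above. Origin: centre of the underside, z up. x and y axes square to its sides.
- stand_round_blue: round stand: white round foot plate 92 mm in diameter, 4 mm thick, carrying a blue ring wall of inner diameter 64 mm and outer diameter 80 mm; open from above. Rim 18 mm, pocket's flat floor 4 mm above the bench (z = 0). Fixed. Origin: centre of the underside, z up.
- stand_square_red: square stand: white square foot plate 88 x 88 mm, 4 mm thick, carrying a red square wall, 60 x 60 mm inside and 76 x 76 mm outside; open from above. Rim 18 mm, pocket's flat floor 4 mm above the bench (z = 0). Fixed. Origin: centre of the underside, z up. x and y axes square to its sides.
- stand_round_red: round stand: white round foot plate 92 mm in diameter, 4 mm thick, carrying a red ring wall of inner diameter 64 mm and outer diameter 80 mm; open from above. Rim 18 mm, pocket's flat floor 4 mm above the bench (z = 0). Fixed. Origin: centre of the underside, z up.
- stand_square_blue: square stand: white square foot plate 88 x 88 mm, 4 mm thick, carrying a blue square wall, 60 x 60 mm inside and 76 x 76 mm outside; open from above. Rim 18 mm, pocket's flat floor 4 mm above the bench (z = 0). Fixed. Origin: centre of the underside, z up. x and y axes square to its sides.
- beaker: Bystander: empty loose glass beaker, 68 mm in diameter, 85 mm high, standing on the bench. Origin: centre of the underside.
- tube_rack: Bystander: loose blue block 170 x 60 x 50 mm holding two rows of white-capped tubes, 90 mm high in all, on the bench. Origin: centre of the underside, x along its length.

How it is judged:
By the outcome, as a careful person would: the job done as asked, in the order asked, and still so for the second after the job is handed in, with the robot touching nothing.
It also fails if it takes over 109 s, if anything falls off the work surface, if the arm or the gripper's body presses on something with over 40 N, if the wrist force passes 120 N, or if a joint passes its speed limit or range.

ROBOT

A 7-joint arm with a two-finger parallel gripper is mounted at the origin on the work surface. World frame = base frame: x ahead of the robot, y to its left, z up, the work surface at z = 0. Lengths are in m, angles in rad, forces in N, time in s.
With the tool pointing down it reaches from about 0.425 to 0.875 m from the base axis. Payload 4.7 kg.
Tool frame: the origin (TCP) lies midway between the tips of the shut fingers; the grasp point (between the pads) lies 19 mm behind it; z points along the fingers, y is the line along which they close (so a half turn about z gives the same grasp; the last joint's range is limited). The gripper opens to 87 mm and grips with 3 to 60 N. Pads are 19 mm wide; open, the fingers measure 117 mm over their backs; the gripper's body (75 mm by 190 mm) begins 51 mm behind the grasp point.
Start: joints at [1.203, 0.321, -0.07, 1.45, 0.023, 1.371, -0.057], TCP at [0.242, -0.603, 0.223] pointing down, gripper open.
Joint ranges: [-2.86, 2.86], [-0.3, 2.09], [-1.38, 1.24], [0.06, 2.45], [-1.56, 4.7], [0.09, 2.05], [-2.69, 2.69]. Speed limits (rad/s): [2.57, 2.57, 3.14, 3.14, 3.14, 3.14, 3.14].

INTERFACE

Orientations are given as a unit quaternion [x, y, z, w].
In Python, from workcell import robot gives the robot as it stands.
- The arm moves only by the tool carry_out, never from a script. Its argument "rows" is a list of rows, each an object with "slide": the shift along the tool's x, y, z in m, a list of three; "delta_rot": the turn, a rotation vector about the tool's x, y, z in rad, a list of three; "grip": the opening, from 0 (shut) to 1 (fully open). A call has 1 to 12 rows; each row is the pose to reach, as a shift and turn from the pose commanded when the call began, along the tool's axes at that moment; what a row does not reach only later rows make up. A row lasts 1/12 s, in which the tool goes at most 41.7 mm and 7.16 degrees, less where a joint would pass 70% of its speed; a pose out of reach is approached as far as the arm can. A call with a gripper value outside its range is refused whole. The fingers move at their own pace and stop on an object; "force" is the grip in N (left out, the last holds). Time passes only in rows, so rows that repeat a pose let the fingers close. It gives the time, the measured TCP pose, the force, the opening and the grip force at its end, in the units of the state.
- robot.read_state(): the state, without advancing time (a new reading comes with each control period).
- robot.read_camera(name): name is "scene" or "top"; returns the picture (400x640x3 uint8, red, green, blue); there is no depth.
- robot.get_calibration(name): a dict with "camera_matrix" (3x3 intrinsics, pixels), "k1" (the pictures are not rectified: a ray, as slopes to the right and down, at radius r is drawn at 1 + k1 r^2 times it, then the intrinsics apply), "cam_to_world" (4x4, takes a point from camera to world coordinates). Camera axes: x right, y down, z forward; pixel columns grow to the right and rows downward; lengths in m; the calibration is good to about 2 mm. A picture is of the moment at which its call begins. get_calibration takes no time and is no camera call.
- robot.hand_in(): hands the job in; it is judged then, once.
The state is a dict: "time": time; "joints": joint angles; "joint_velocities": joint speeds; "joint_efforts": joint torques, N m; "ee_pos": TCP position; "tool_rot": TCP orientation; "force": force on the tool from outside, world axes, zero at the start; "wrist_torque": the same for the moment, N m; "opening": opening from 0.0 (shut) to 1.0 (fully open); "grasp_force": force on a finger pad.
Only numpy, scipy, OpenCV 4.12 (cv2) and the standard library are available. Lean on these libraries where they do the work, as an engineer would, in place of code of your own. Each camera call takes 0.05 s, during which the arm holds its last target. There are 200 camera calls.

## Working session

There is one attempt and no reset: what is moved stays moved. The work goes in short steps, Python scripts to look and compute and a tool call to move; the robot and the scene stay as the last step left them, time stands still between calls to the robot, and variables do not carry over. Pictures are saved under pics/ and viewed, at most 14 in all, crops included, and the job is handed in when it is done.

Besides the shell and the picture viewer there is one more tool, called after ">>>" by a JSON object that holds its "name" and its "arguments". carry_out: Moves the arm, as the interface text tells. Its arguments: {"type":"object","properties":{"rows":{"type":"array"},"force":{"type":"number"}},"required":["rows"]}

```bash
mkdir -p pics
python3 - <<'E'
from workcell import robot
import cv2
s=robot.read_state();print(s['time'],s['ee_pos'],s['tool_rot'],s['opening'],s['force'])
for n in('top','scene'):
    cv2.imwrite(f'pics/{n}0.png',robot.read_camera(n)[:,:,::-1]);c=robot.get_calibration(n);print(c)
E
```

```text
0.0 [ 0.24193517 -0.60270767  0.22145374] [ 9.81828971e-01  1.89765546e-01 -2.52249293e-04 -9.19343225e-04] 1.0033965059263605 [ 0.77907502 -0.42547973 -0.64639177]
{'camera_matrix': array([[494.30306395,   0.        , 320.48178737],
       [  0.        , 494.30306395, 200.56240349],
       [  0.        ,   0.        ,   1.        ]]), 'k1': -0.03590250973162509, 'cam_to_world': array([[ 0.02376831, -0.98638172,  0.16274573,  0.31566561],
       [-0.99969533, -0.02453479, -0.00270117,  0.01441386],
       [ 0.00665732, -0.16263195, -0.98666435,  1.48043856],
       [ 0.        ,  0.        ,  0.        ,  1.        ]])}
{'camera_matrix': array([[444.40729961,   0.        , 320.25288343],
       [  0.        , 444.40729961, 193.07584902],
       [  0.        ,   0.        ,   1.        ]]), 'k1': -0.060890979280468376, 'cam_to_world': array([[ 0.63985908,  0.62808435, -0.44282097,  1.04551507],
       [ 0.76827681, -0.50916297,  0.3879482 , -0.44331662],
       [ 0.01819616, -0.58844126, -0.80833519,  0.92447847],
       [ 0.        ,  0.        ,  0.        ,  1.        ]])}
```

View pics/top0.png

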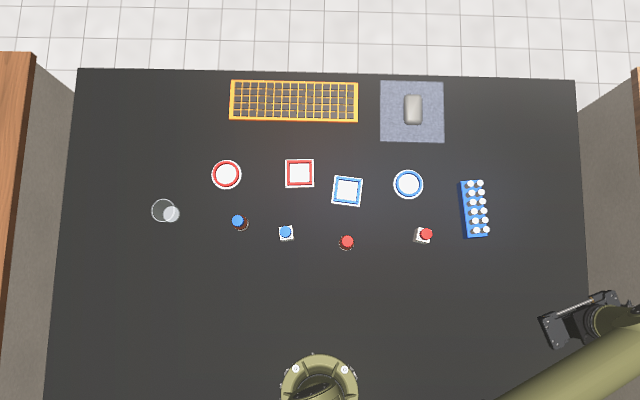

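View pics/scene0.png

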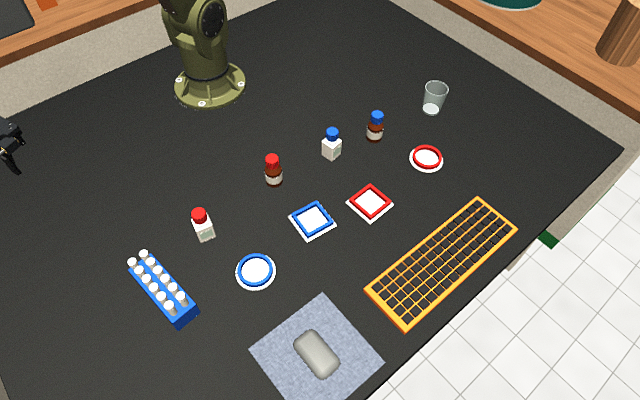

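The top view shows caps at blue (237,221, round), blue (286,232, square), red (347,241, round) and red (426,234, square). The stands are round red (227,174), square red (300,173), square blue (347,190) and round blue (408,184). I'll enlarge it to get finer positions.

Run:
```python
import cv2
i=cv2.imread('pics/top0.png')
for n,x in(('a',210),('b',330)):
    cv2.imwrite(f'pics/crop{n}.png',cv2.resize(i[155:255,x:x+120],None,fx=6,fy=6,interpolation=cv2.INTER_CUBIC))
```

```text
(no output)
```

View pics/cropa.png

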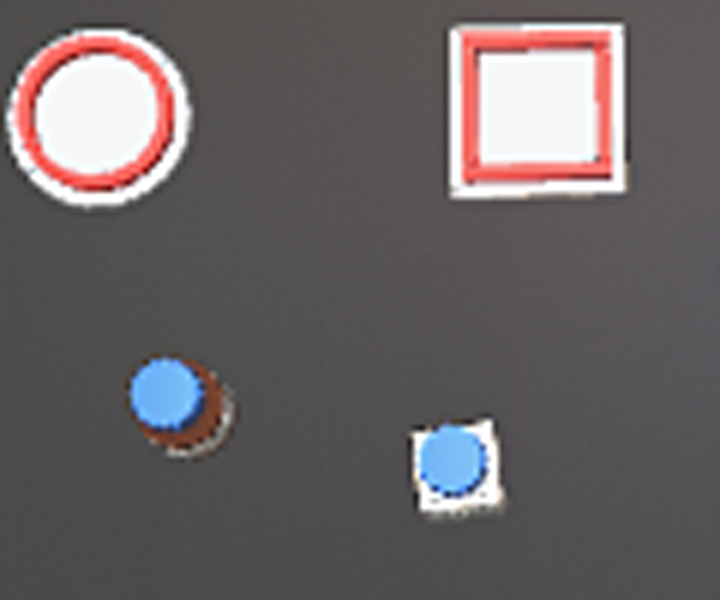

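View pics/cropb.png

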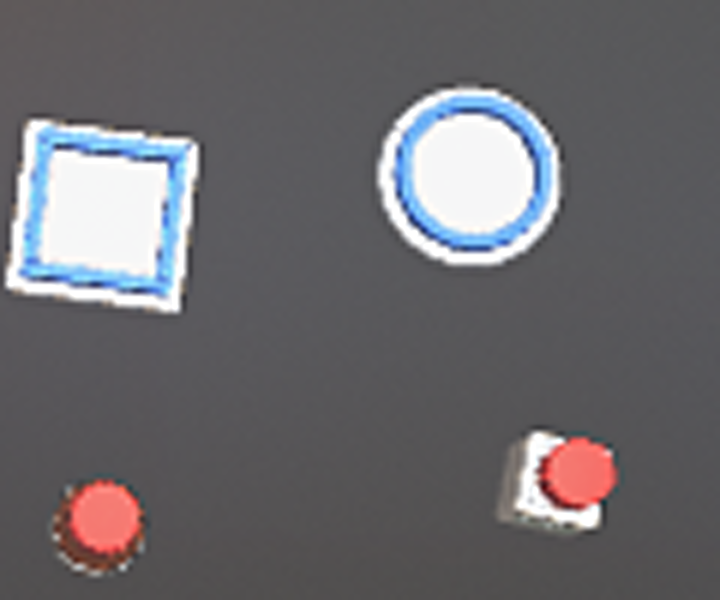

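The crops give the positions I need. In 6x crop pixels:
- **Crop a:** red round plate (99,118), red square plate (538,109), round-blue cap (166,393), square-blue cap (453,460).
- **Crop b:** square-blue plate (105,216), round-blue plate (469,176), round-red cap (105,516), square-red cap (578,472).

```bash
cat > h.py <<'E'
from workcell import robot
import numpy as np, cv2
def w(n,u,v,z):
    c=robot.get_calibration(n);K=c['camera_matrix'];T=c['cam_to_world']
    p=cv2.undistortPoints(np.array([[[u,v]]],float),K,np.array([c['k1'],0,0,0,0.]))[0,0]
    d=T[:3,:3]@[p[0],p[1],1];return T[:3,3]+d*(z-T[2,3])/d[2]
def wc(x0,u,v,z,y0=155,f=6):return w('top',(u+.5)/f-.5+x0,(v+.5)/f-.5+y0,z)
def px(n,P):
    c=robot.get_calibration(n);T=c['cam_to_world'];q=T[:3,:3].T@(np.array(P)-T[:3,3]);q=q[:2]/q[2]
    q=q*(1+c['k1']*q@q);return c['camera_matrix'][:2,:2]@q+c['camera_matrix'][:2,2]
E
python3 - <<'E'
from h import *
for n,x,u,v,z in [('st_rr',210,99,118,.004),('st_sr',210,538,109,.004),('st_sb',330,105,216,.004),('st_rb',330,469,176,.004),
 ('b_rb',210,166.5,393.5,.092),('b_sb',210,453,460,.092),('b_rr',330,105.5,516.5,.092),('b_sr',330,578,472,.092)]: print(n,wc(x,u,v,z)[:2].round(4))
def ang(n,x,a,b,z):
    d=wc(x,*b,z)-wc(x,*a,z);print(n,np.degrees(np.arctan2(d[1],d[0])).round(1),np.linalg.norm(d).round(4))
ang('sr',210,(449,25),(626,23),.004);ang('sr',210,(449,25),(450,199),.004)
ang('sb',330,(32,120),(200,143),.004);ang('sb',330,(32,120),(7,288),.004)
ang('b_sb',210,(411,435),(492,420),.06);ang('b_sb',210,(411,435),(422,513),.06)
ang('b_sr',330,(540,432),(517,512),.06);ang('b_sr',330,(517,513),(597,530),.06)
# scene check of bottle caps
for n,u,v in[('b_rb',376.5,115),('b_sb',333,131),('b_rr',272,158),('b_sr',200,213)]:print(n,w('scene',u,v,.092)[:2].round(3))
for n,u,v in[('rr',426.5,158.5),('sr',370,203),('sb',312.5,221),('rb',256,271)]:print(n,w('scene',u,v,.004)[:2].round(3))
E
```

```text
st_rr [0.6335 0.3006]
st_sr [0.6437 0.0773]
st_sb [ 0.5919 -0.0697]
st_rb [ 0.6173 -0.2546]
b_rb [0.4827 0.2444]
b_sb [0.4546 0.1082]
b_rr [ 0.4323 -0.0671]
b_sr [ 0.4585 -0.2894]
sr -87.9 0.0906
sr -177.6 0.0906
sb -96.5 0.0863
sb 172.8 0.0876
b_sb -78.0 0.0396
b_sb -169.9 0.038
b_sr 163.7 0.0406
b_sr -100.7 0.0392
b_rb [0.486 0.238]
b_sb [0.458 0.109]
b_rr [ 0.433 -0.068]
b_sr [ 0.462 -0.289]
rr [0.635 0.3  ]
sr [0.644 0.076]
sb [ 0.594 -0.07 ]
rb [ 0.618 -0.255]
```

>>> {"name": "carry_out", "arguments": {"rows": [{"slide": [0, 0, 0], "delta_rot": [0, 0, 0.1], "grip": 0.75}, {"slide": [0, 0, 0], "delta_rot": [0, 0, 0.2], "grip": 0.75}, {"slide": [0, 0, 0], "delta_rot": [0, 0, 0.3], "grip": 0.75}, {"slide": [0, 0, 0], "delta_rot": [0, 0, 0.38], "grip": 0.75}, {"slide": [0, 0, 0], "delta_rot": [0, 0, 0.38], "grip": 0.75}, {"slide": [0, 0, 0], "delta_rot": [0, 0, 0.38], "grip": 0.75}], "force": 20}}

```text
time: 0.6
ee_pos: [0.2421, -0.603, 0.2221]
tool_rot: [1.0, 0.002, -0.0, -0.0]
force: [-0.3, -0.2, 0.5]
opening: 0.758
grasp_force: 0.0
```

>>> {"name": "carry_out", "arguments": {"rows": [{"slide": [0.01, -0.014, 0], "delta_rot": [0, 0, 0], "grip": 0.75}, {"slide": [0.026, -0.038, 0], "delta_rot": [0, 0, 0], "grip": 0.75}, {"slide": [0.048, -0.069, 0], "delta_rot": [0, 0, 0], "grip": 0.75}, {"slide": [0.07, -0.1, 0.01], "delta_rot": [0, 0, 0], "grip": 0.75}, {"slide": [0.091, -0.132, 0.02], "delta_rot": [0, 0, 0], "grip": 0.75}, {"slide": [0.113, -0.163, 0.03], "delta_rot": [0, 0, 0], "grip": 0.75}, {"slide": [0.135, -0.195, 0.04], "delta_rot": [0, 0, 0], "grip": 0.75}, {"slide": [0.156, -0.226, 0.05], "delta_rot": [0, 0, 0], "grip": 0.75}, {"slide": [0.178, -0.257, 0.06], "delta_rot": [0, 0, 0], "grip": 0.75}, {"slide": [0.198, -0.286, 0.07], "delta_rot": [0, 0, 0], "grip": 0.75}, {"slide": [0.211, -0.305, 0.075], "delta_rot": [0, 0, 0], "grip": 0.75}, {"slide": [0.217, -0.314, 0.08], "delta_rot": [0, 0, 0], "grip": 0.75}]}}

```text
time: 1.6
ee_pos: [0.461, -0.2832, 0.1422]
tool_rot: [1.0, 0.005, 0.0, -0.001]
force: [0.9, -0.3, -0.5]
opening: 0.754
grasp_force: 0.0
```

>>> {"name": "carry_out", "arguments": {"rows": [{"slide": [0, 0, 0], "delta_rot": [0, 0, 0], "grip": 0.75}, {"slide": [0, 0, 0], "delta_rot": [0, 0, 0], "grip": 0.75}, {"slide": [0, 0, 0], "delta_rot": [0, 0, 0], "grip": 0.75}]}}

```text
time: 1.85
ee_pos: [0.4575, -0.291, 0.1429]
tool_rot: [1.0, -0.0, -0.0, 0.001]
force: [-0.2, -1.0, -0.6]
opening: 0.748
grasp_force: 0.0
```

Run:
```python
from h import *
s=robot.read_state();print(s['time'],s['ee_pos'],s['tool_rot'])
i=np.hstack([cv2.resize(robot.read_camera('top')[:,:,::-1][200:270,380:460],None,fx=5,fy=5,interpolation=2),cv2.resize(robot.read_camera('scene')[:,:,::-1][165:235,160:240],None,fx=5,fy=5,interpolation=2)])
cv2.imwrite('pics/c1.png',i)
```

```text
1.85 [ 0.45750082 -0.29098344  0.14291929] [ 9.99999681e-01 -3.40500185e-04 -1.22353093e-04  7.12356783e-04]
```

View pics/c1.png

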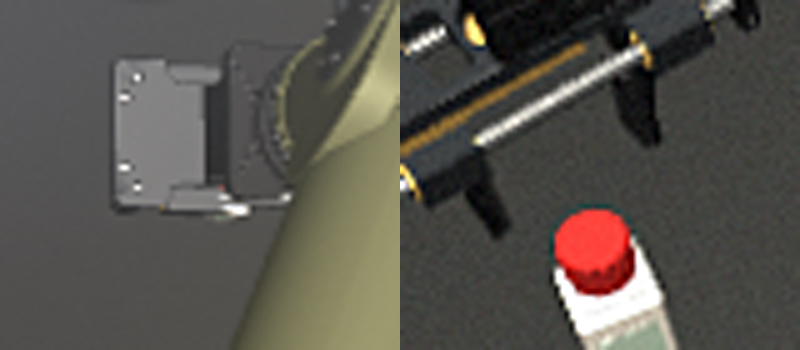

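In the scene half, the open fingers straddle the red cap (crop ~595,245) and sit above it. I'll go down and grip.

>>> {"name": "carry_out", "arguments": {"rows": [{"slide": [0, 0, 0.008], "delta_rot": [0, 0, 0], "grip": 0.75}, {"slide": [0, 0, 0.022], "delta_rot": [0, 0, 0], "grip": 0.75}, {"slide": [0, 0, 0.038], "delta_rot": [0, 0, 0], "grip": 0.75}, {"slide": [0, 0, 0.054], "delta_rot": [0, 0, 0], "grip": 0.75}, {"slide": [0, 0, 0.067], "delta_rot": [0, 0, 0], "grip": 0.75}, {"slide": [0, 0, 0.074], "delta_rot": [0, 0, 0], "grip": 0.75}, {"slide": [0, 0, 0.077], "delta_rot": [0, 0, 0], "grip": 0.75}, {"slide": [0, 0, 0.077], "delta_rot": [0, 0, 0], "grip": 0.6}, {"slide": [0, 0, 0.077], "delta_rot": [0, 0, 0], "grip": 0.5}, {"slide": [0, 0, 0.077], "delta_rot": [0, 0, 0], "grip": 0.4}, {"slide": [0, 0, 0.077], "delta_rot": [0, 0, 0], "grip": 0.25}, {"slide": [0, 0, 0.077], "delta_rot": [0, 0, 0], "grip": 0.2}], "force": 20}}

```text
time: 2.95
ee_pos: [0.4591, -0.2891, 0.0663]
tool_rot: [1.0, 0.001, 0.001, 0.0]
force: [-0.0, -0.3, -0.5]
opening: 0.456
grasp_force: 0.0
```

>>> {"name": "carry_out", "arguments": {"rows": [{"slide": [0, 0, 0], "delta_rot": [0, 0, 0], "grip": 0.2}, {"slide": [0, 0, 0], "delta_rot": [0, 0, 0], "grip": 0.2}, {"slide": [0, 0, 0], "delta_rot": [0, 0, 0], "grip": 0.2}]}}

```text
time: 3.2
ee_pos: [0.4589, -0.2892, 0.066]
tool_rot: [1.0, 0.001, 0.0, 0.0]
force: [-1.3, -0.6, 2.0]
opening: 0.358
grasp_force: 19.9
```

>>> {"name": "carry_out", "arguments": {"rows": [{"slide": [0, 0, -0.004], "delta_rot": [0, 0, 0], "grip": 0.2}, {"slide": [0, 0, -0.012], "delta_rot": [0, 0, 0], "grip": 0.2}, {"slide": [0, 0, -0.024], "delta_rot": [0, 0, 0], "grip": 0.2}, {"slide": [0.002, -0.003, -0.036], "delta_rot": [0, 0, 0], "grip": 0.2}, {"slide": [0.007, -0.013, -0.048], "delta_rot": [0, 0, -0.02], "grip": 0.2}, {"slide": [0.016, -0.031, -0.056], "delta_rot": [0, 0, -0.04], "grip": 0.2}, {"slide": [0.028, -0.055, -0.06], "delta_rot": [0, 0, -0.07], "grip": 0.2}, {"slide": [0.042, -0.083, -0.06], "delta_rot": [0, 0, -0.1], "grip": 0.2}, {"slide": [0.056, -0.111, -0.06], "delta_rot": [0, 0, -0.13], "grip": 0.2}, {"slide": [0.07, -0.139, -0.06], "delta_rot": [0, 0, -0.16], "grip": 0.2}, {"slide": [0.084, -0.167, -0.06], "delta_rot": [0, 0, -0.19], "grip": 0.2}, {"slide": [0.098, -0.195, -0.06], "delta_rot": [0, 0, -0.22], "grip": 0.2}]}}

```text
time: 4.2
ee_pos: [0.5573, -0.0894, 0.1267]
tool_rot: [0.994, 0.113, 0.001, -0.0]
force: [0.4, -0.8, -2.1]
opening: 0.364
grasp_force: 19.9
```

>>> {"name": "carry_out", "arguments": {"rows": [{"slide": [0.018, -0.022, 0], "delta_rot": [0, 0, -0.02], "grip": 0.2}, {"slide": [0.036, -0.044, 0], "delta_rot": [0, 0, -0.04], "grip": 0.2}, {"slide": [0.054, -0.066, 0], "delta_rot": [0, 0, -0.05], "grip": 0.2}, {"slide": [0.072, -0.087, 0], "delta_rot": [0, 0, -0.05], "grip": 0.2}, {"slide": [0.088, -0.107, 0], "delta_rot": [0, 0, -0.05], "grip": 0.2}, {"slide": [0.102, -0.124, 0], "delta_rot": [0, 0, -0.05], "grip": 0.2}, {"slide": [0.112, -0.136, 0], "delta_rot": [0, 0, -0.05], "grip": 0.2}, {"slide": [0.118, -0.143, 0], "delta_rot": [0, 0, -0.05], "grip": 0.2}, {"slide": [0.121, -0.147, 0], "delta_rot": [0, 0, -0.05], "grip": 0.2}, {"slide": [0.122, -0.148, 0], "delta_rot": [0, 0, -0.05], "grip": 0.2}, {"slide": [0.122, -0.148, 0], "delta_rot": [0, 0, -0.05], "grip": 0.2}, {"slide": [0.122, -0.148, 0], "delta_rot": [0, 0, -0.05], "grip": 0.2}]}}

```text
time: 5.2
ee_pos: [0.6424, 0.0762, 0.1255]
tool_rot: [0.991, 0.135, -0.0, 0.001]
force: [0.1, -0.4, -1.4]
opening: 0.36
grasp_force: 19.9
```

Run:
```python
from h import *
s=robot.read_state();print(s['time'],s['ee_pos'],s['tool_rot'])
cv2.imwrite('pics/c2.png',cv2.resize(robot.read_camera('scene')[:,:,::-1][130:230,300:420],None,fx=6,fy=6,interpolation=2))
```

```text
5.2 [0.64244921 0.07620888 0.12553993] [ 9.90871186e-01  1.34810789e-01 -2.66999883e-04  5.21488272e-04]
```

View pics/c2.png

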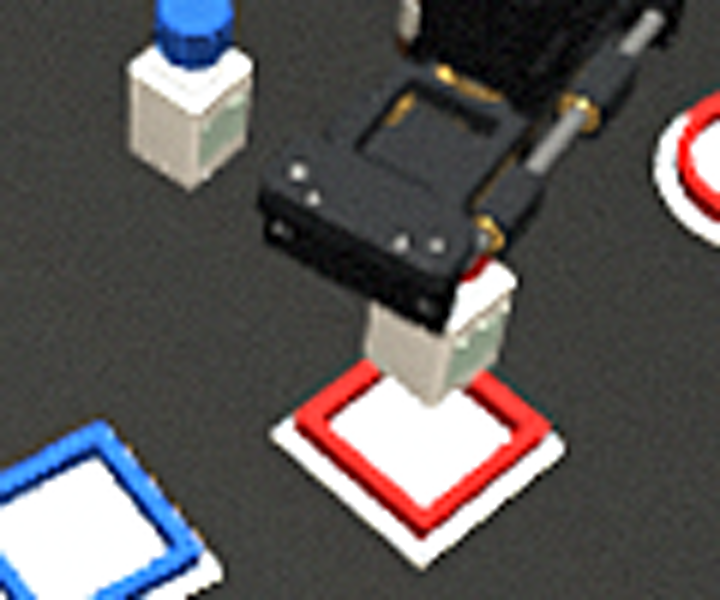

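The bottle hangs upright above the red square pocket, its sides parallel to the wall (bottom corner ~430,400, pocket centre ~425,430). I'll lower it, slowing at the end.

>>> {"name": "carry_out", "arguments": {"rows": [{"slide": [0, 0, 0.005], "delta_rot": [0, 0, 0], "grip": 0.2}, {"slide": [0, 0, 0.014], "delta_rot": [0, 0, 0], "grip": 0.2}, {"slide": [0, 0, 0.024], "delta_rot": [0, 0, 0], "grip": 0.2}, {"slide": [0, 0, 0.034], "delta_rot": [0, 0, 0], "grip": 0.2}, {"slide": [0, 0, 0.042], "delta_rot": [0, 0, 0], "grip": 0.2}, {"slide": [0, 0, 0.047], "delta_rot": [0, 0, 0], "grip": 0.2}, {"slide": [0, 0, 0.05], "delta_rot": [0, 0, 0], "grip": 0.2}, {"slide": [0, 0, 0.052], "delta_rot": [0, 0, 0], "grip": 0.2}, {"slide": [0, 0, 0.0535], "delta_rot": [0, 0, 0], "grip": 0.2}, {"slide": [0, 0, 0.0545], "delta_rot": [0, 0, 0], "grip": 0.2}, {"slide": [0, 0, 0.055], "delta_rot": [0, 0, 0], "grip": 0.2}, {"slide": [0, 0, 0.055], "delta_rot": [0, 0, 0], "grip": 0.2}]}}

```text
time: 6.25
ee_pos: [0.6429, 0.0776, 0.0708]
tool_rot: [0.991, 0.136, 0.0, 0.0]
force: [-0.0, 0.4, -1.8]
opening: 0.361
grasp_force: 19.9
```

>>> {"name": "carry_out", "arguments": {"rows": [{"slide": [0, 0, 0.0004], "delta_rot": [0, 0, 0], "grip": 0.2}, {"slide": [0, 0, 0.0008], "delta_rot": [0, 0, 0], "grip": 0.2}, {"slide": [0, 0, 0.0012], "delta_rot": [0, 0, 0], "grip": 0.2}, {"slide": [0, 0, 0.0012], "delta_rot": [0, 0, 0], "grip": 0.2}]}}

```text
time: 6.58
ee_pos: [0.6431, 0.0776, 0.0701]
tool_rot: [0.991, 0.135, 0.0, 0.0]
force: [-0.5, -1.4, 2.2]
opening: 0.366
grasp_force: 19.9
```

The vertical force went from -1.8 to +2.2 N, so the bottle is on the floor. I'll release it and rise.

>>> {"name": "carry_out", "arguments": {"rows": [{"slide": [0, 0, 0], "delta_rot": [0, 0, 0], "grip": 0.45}, {"slide": [0, 0, 0], "delta_rot": [0, 0, 0], "grip": 0.6}, {"slide": [0, 0, 0], "delta_rot": [0, 0, 0], "grip": 0.75}, {"slide": [0, 0, 0], "delta_rot": [0, 0, 0], "grip": 0.75}, {"slide": [0, 0, 0], "delta_rot": [0, 0, 0], "grip": 0.75}, {"slide": [0, 0, -0.008], "delta_rot": [0, 0, 0], "grip": 0.75}, {"slide": [0, 0, -0.025], "delta_rot": [0, 0, 0], "grip": 0.75}, {"slide": [0, 0, -0.045], "delta_rot": [0, 0, 0.05], "grip": 0.75}, {"slide": [0, 0, -0.065], "delta_rot": [0, 0, 0.12], "grip": 0.75}, {"slide": [0, 0, -0.075], "delta_rot": [0, 0, 0.2], "grip": 0.75}, {"slide": [0, 0, -0.08], "delta_rot": [0, 0, 0.27], "grip": 0.75}, {"slide": [0, 0, -0.08], "delta_rot": [0, 0, 0.27], "grip": 0.75}]}}

```text
time: 7.58
ee_pos: [0.6439, 0.0779, 0.152]
tool_rot: [1.0, 0.0, 0.002, -0.0]
force: [0.3, -0.4, -0.2]
opening: 0.748
grasp_force: 0.0
```

Run:
```python
from h import *
s=robot.read_state();print(s['time'],s['ee_pos'],s['tool_rot'])
```

```text
7.5833 [0.64392141 0.07786118 0.15195195] [ 9.99998098e-01  4.61707823e-05  1.94898373e-03 -5.49481459e-05]
```

>>> {"name": "carry_out", "arguments": {"rows": [{"slide": [-0.006, -0.001, 0], "delta_rot": [0, 0, 0], "grip": 0.75}, {"slide": [-0.022, -0.003, 0], "delta_rot": [0, 0, 0], "grip": 0.75}, {"slide": [-0.045, -0.007, 0], "delta_rot": [0, 0, 0], "grip": 0.75}, {"slide": [-0.07, -0.011, 0], "delta_rot": [0, 0, 0], "grip": 0.75}, {"slide": [-0.098, -0.016, 0], "delta_rot": [0, 0, 0], "grip": 0.75}, {"slide": [-0.125, -0.02, 0], "delta_rot": [0, 0, 0], "grip": 0.75}, {"slide": [-0.15, -0.024, 0], "delta_rot": [0, 0, 0], "grip": 0.75}, {"slide": [-0.17, -0.028, 0], "delta_rot": [0, 0, 0], "grip": 0.75}, {"slide": [-0.182, -0.03, 0], "delta_rot": [0, 0, 0], "grip": 0.75}, {"slide": [-0.187, -0.031, 0], "delta_rot": [0, 0, 0], "grip": 0.75}, {"slide": [-0.187, -0.031, 0], "delta_rot": [0, 0, 0], "grip": 0.75}, {"slide": [-0.187, -0.031, 0], "delta_rot": [0, 0, 0], "grip": 0.75}]}}

```text
time: 8.58
ee_pos: [0.4559, 0.108, 0.1492]
tool_rot: [1.0, 0.001, 0.0, 0.0]
force: [0.8, -0.3, 0.1]
opening: 0.746
grasp_force: 0.0
```

>>> {"name": "carry_out", "arguments": {"rows": [{"slide": [0, 0, 0], "delta_rot": [0, 0, 0], "grip": 0.75}, {"slide": [0, 0, 0], "delta_rot": [0, 0, 0], "grip": 0.75}]}}

```text
time: 8.75
ee_pos: [0.4563, 0.108, 0.1492]
tool_rot: [1.0, 0.001, -0.0, -0.0]
force: [0.4, -0.1, -0.3]
opening: 0.75
grasp_force: 0.0
```

Run:
```python
from h import *
s=robot.read_state();print(s['time'],s['ee_pos'],s['tool_rot'])
cv2.imwrite('pics/c3.png',cv2.resize(robot.read_camera('scene')[:,:,::-1][95:225,275:415],None,fx=4,fy=4,interpolation=2))
```

```text
8.75 [0.45630926 0.10804221 0.14918774] [ 9.99999704e-01  7.29404913e-04 -1.01606237e-04 -2.21454436e-04]
```

View pics/c3.png

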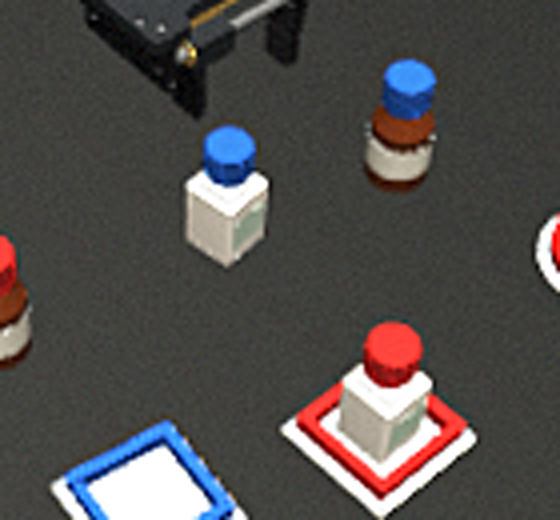

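The red-capped square bottle stands centred in the red square stand (cap ~392,352). The gripper is above the square blue bottle (cap ~230,155).

>>> {"name": "carry_out", "arguments": {"rows": [{"slide": [0, 0, 0.01], "delta_rot": [0, 0, 0], "grip": 0.75}, {"slide": [0, 0, 0.026], "delta_rot": [0, 0, 0], "grip": 0.75}, {"slide": [0, 0, 0.044], "delta_rot": [0, 0, 0], "grip": 0.75}, {"slide": [0, 0, 0.06], "delta_rot": [0, 0, 0], "grip": 0.75}, {"slide": [0, 0, 0.073], "delta_rot": [0, 0, 0], "grip": 0.75}, {"slide": [0, 0, 0.08], "delta_rot": [0, 0, 0], "grip": 0.75}, {"slide": [0, 0, 0.083], "delta_rot": [0, 0, 0], "grip": 0.7}, {"slide": [0, 0, 0.083], "delta_rot": [0, 0, 0], "grip": 0.6}, {"slide": [0, 0, 0.083], "delta_rot": [0, 0, 0], "grip": 0.5}, {"slide": [0, 0, 0.083], "delta_rot": [0, 0, 0], "grip": 0.4}, {"slide": [0, 0, 0.083], "delta_rot": [0, 0, 0], "grip": 0.25}, {"slide": [0, 0, 0.083], "delta_rot": [0, 0, 0], "grip": 0.2}]}}

```text
time: 9.8
ee_pos: [0.4561, 0.1083, 0.067]
tool_rot: [1.0, 0.001, 0.001, 0.0]
force: [-0.2, -0.5, 0.1]
opening: 0.409
grasp_force: 0.0
```

>>> {"name": "carry_out", "arguments": {"rows": [{"slide": [0, 0, 0], "delta_rot": [0, 0, 0], "grip": 0.2}, {"slide": [0, 0, 0], "delta_rot": [0, 0, 0], "grip": 0.2}, {"slide": [0, 0, 0], "delta_rot": [0, 0, 0], "grip": 0.2}]}}

```text
time: 10.05
ee_pos: [0.4561, 0.1081, 0.0668]
tool_rot: [1.0, 0.001, 0.001, 0.0]
force: [-0.1, -0.5, 3.3]
opening: 0.362
grasp_force: 20.0
```

>>> {"name": "carry_out", "arguments": {"rows": [{"slide": [0, 0, -0.004], "delta_rot": [0, 0, 0], "grip": 0.2}, {"slide": [0, 0, -0.012], "delta_rot": [0, 0, 0], "grip": 0.2}, {"slide": [0, 0, -0.024], "delta_rot": [0, 0, 0], "grip": 0.2}, {"slide": [0.002, 0.003, -0.036], "delta_rot": [0, 0, 0.01], "grip": 0.2}, {"slide": [0.008, 0.01, -0.048], "delta_rot": [0, 0, 0.03], "grip": 0.2}, {"slide": [0.018, 0.023, -0.056], "delta_rot": [0, 0, 0.06], "grip": 0.2}, {"slide": [0.033, 0.043, -0.06], "delta_rot": [0, 0, 0.1], "grip": 0.2}, {"slide": [0.05, 0.065, -0.06], "delta_rot": [0, 0, 0.14], "grip": 0.2}, {"slide": [0.067, 0.087, -0.06], "delta_rot": [0, 0, 0.18], "grip": 0.2}, {"slide": [0.084, 0.11, -0.06], "delta_rot": [0, 0, 0.22], "grip": 0.2}, {"slide": [0.101, 0.132, -0.06], "delta_rot": [0, 0, 0.26], "grip": 0.2}, {"slide": [0.115, 0.15, -0.06], "delta_rot": [0, 0, 0.3], "grip": 0.2}]}}

```text
time: 11.05
ee_pos: [0.572, -0.0452, 0.1261]
tool_rot: [0.989, -0.151, -0.0, 0.001]
force: [0.1, 0.4, -1.3]
opening: 0.362
grasp_force: 20.0
```

>>> {"name": "carry_out", "arguments": {"rows": [{"slide": [0.014, 0.01, 0], "delta_rot": [0, 0, 0.01], "grip": 0.2}, {"slide": [0.023, 0.016, 0], "delta_rot": [0, 0, 0.01], "grip": 0.2}, {"slide": [0.027, 0.019, 0], "delta_rot": [0, 0, 0.01], "grip": 0.2}, {"slide": [0.029, 0.02, 0], "delta_rot": [0, 0, 0.01], "grip": 0.2}, {"slide": [0.029, 0.02, 0], "delta_rot": [0, 0, 0.01], "grip": 0.2}, {"slide": [0.029, 0.02, 0], "delta_rot": [0, 0, 0.01], "grip": 0.2}]}}

```text
time: 11.55
ee_pos: [0.5923, -0.0679, 0.1263]
tool_rot: [0.988, -0.153, -0.0, -0.0]
force: [-0.1, -0.1, -1.8]
opening: 0.363
grasp_force: 20.0
```

>>> {"name": "carry_out", "arguments": {"rows": [{"slide": [0, 0, 0.005], "delta_rot": [0, 0, 0], "grip": 0.2}, {"slide": [0, 0, 0.014], "delta_rot": [0, 0, 0], "grip": 0.2}, {"slide": [0, 0, 0.024], "delta_rot": [0, 0, 0], "grip": 0.2}, {"slide": [0, 0, 0.034], "delta_rot": [0, 0, 0], "grip": 0.2}, {"slide": [0, 0, 0.042], "delta_rot": [0, 0, 0], "grip": 0.2}, {"slide": [0, 0, 0.047], "delta_rot": [0, 0, 0], "grip": 0.2}, {"slide": [0, 0, 0.05], "delta_rot": [0, 0, 0], "grip": 0.2}, {"slide": [0, 0, 0.052], "delta_rot": [0, 0, 0], "grip": 0.2}, {"slide": [0, 0, 0.0535], "delta_rot": [0, 0, 0], "grip": 0.2}, {"slide": [0, 0, 0.0545], "delta_rot": [0, 0, 0], "grip": 0.2}, {"slide": [0, 0, 0.055], "delta_rot": [0, 0, 0], "grip": 0.2}, {"slide": [0, 0, 0.055], "delta_rot": [0, 0, 0], "grip": 0.2}]}}

```text
time: 12.55
ee_pos: [0.5929, -0.0693, 0.0716]
tool_rot: [0.988, -0.154, 0.0, 0.0]
force: [-0.3, -0.1, -1.9]
opening: 0.363
grasp_force: 20.0
```

>>> {"name": "carry_out", "arguments": {"rows": [{"slide": [0, 0, 0.0004], "delta_rot": [0, 0, 0], "grip": 0.2}, {"slide": [0, 0, 0.0008], "delta_rot": [0, 0, 0], "grip": 0.2}, {"slide": [0, 0, 0.0012], "delta_rot": [0, 0, 0], "grip": 0.2}, {"slide": [0, 0, 0.0012], "delta_rot": [0, 0, 0], "grip": 0.2}]}}

```text
time: 12.88
ee_pos: [0.5931, -0.0693, 0.0709]
tool_rot: [0.988, -0.154, 0.0, 0.0]
force: [-0.4, 0.4, 2.5]
opening: 0.365
grasp_force: 20.0
```

It has made contact, so I'll release and rise.

>>> {"name": "carry_out", "arguments": {"rows": [{"slide": [0, 0, 0], "delta_rot": [0, 0, 0], "grip": 0.45}, {"slide": [0, 0, 0], "delta_rot": [0, 0, 0], "grip": 0.6}, {"slide": [0, 0, 0], "delta_rot": [0, 0, 0], "grip": 0.75}, {"slide": [0, 0, 0], "delta_rot": [0, 0, 0], "grip": 0.75}, {"slide": [0, 0, 0], "delta_rot": [0, 0, 0], "grip": 0.75}, {"slide": [0, 0, -0.008], "delta_rot": [0, 0, 0], "grip": 0.75}, {"slide": [0, 0, -0.025], "delta_rot": [0, 0, 0], "grip": 0.75}, {"slide": [0, 0, -0.045], "delta_rot": [0, 0, -0.05], "grip": 0.75}, {"slide": [0, 0, -0.065], "delta_rot": [0, 0, -0.14], "grip": 0.75}, {"slide": [0, 0, -0.075], "delta_rot": [0, 0, -0.23], "grip": 0.75}, {"slide": [0, 0, -0.08], "delta_rot": [0, 0, -0.31], "grip": 0.75}, {"slide": [0, 0, -0.08], "delta_rot": [0, 0, -0.31], "grip": 0.75}]}}

```text
time: 13.88
ee_pos: [0.594, -0.0692, 0.1526]
tool_rot: [1.0, 0.002, 0.002, 0.0]
force: [-0.1, 0.9, -0.0]
opening: 0.747
grasp_force: 0.0
```

>>> {"name": "carry_out", "arguments": {"rows": [{"slide": [-0.006, 0, 0], "delta_rot": [0, 0, 0], "grip": 0.75}, {"slide": [-0.02, 0, 0], "delta_rot": [0, 0, 0], "grip": 0.75}, {"slide": [-0.04, -0.001, 0], "delta_rot": [0, 0, 0], "grip": 0.75}, {"slide": [-0.063, -0.001, 0], "delta_rot": [0, 0, 0], "grip": 0.75}, {"slide": [-0.088, -0.001, 0], "delta_rot": [0, 0, 0], "grip": 0.75}, {"slide": [-0.112, -0.002, 0], "delta_rot": [0, 0, 0], "grip": 0.75}, {"slide": [-0.133, -0.002, 0], "delta_rot": [0, 0, 0], "grip": 0.75}, {"slide": [-0.148, -0.002, 0], "delta_rot": [0, 0, 0], "grip": 0.75}, {"slide": [-0.157, -0.002, 0], "delta_rot": [0, 0, 0], "grip": 0.75}, {"slide": [-0.161, -0.002, 0], "delta_rot": [0, 0, 0], "grip": 0.75}, {"slide": [-0.161, -0.002, 0], "delta_rot": [0, 0, 0], "grip": 0.75}, {"slide": [-0.161, -0.002, 0], "delta_rot": [0, 0, 0], "grip": 0.75}]}}

```text
time: 14.88
ee_pos: [0.4323, -0.0675, 0.1502]
tool_rot: [1.0, 0.001, 0.0, 0.0]
force: [-0.3, 0.6, 0.8]
opening: 0.75
grasp_force: 0.0
```

>>> {"name": "carry_out", "arguments": {"rows": [{"slide": [0, 0, 0], "delta_rot": [0, 0, 0], "grip": 0.75}, {"slide": [0, 0, 0], "delta_rot": [0, 0, 0], "grip": 0.75}]}}

```text
time: 15.05
ee_pos: [0.4325, -0.0673, 0.1501]
tool_rot: [1.0, 0.001, 0.0, -0.0]
force: [-0.3, 0.8, -0.0]
opening: 0.751
grasp_force: 0.0
```

Run:
```python
from h import *
s=robot.read_state();print(s['time'],s['ee_pos'],s['tool_rot'])
cv2.imwrite('pics/c4.png',cv2.resize(robot.read_camera('scene')[:,:,::-1][105:245,220:400],None,fx=4,fy=4,interpolation=2))
```

```text
15.05 [ 0.43245909 -0.06734175  0.15009656] [ 9.99999493e-01  9.81204392e-04  9.22382818e-05 -2.04856198e-04]
```

View pics/c4.png

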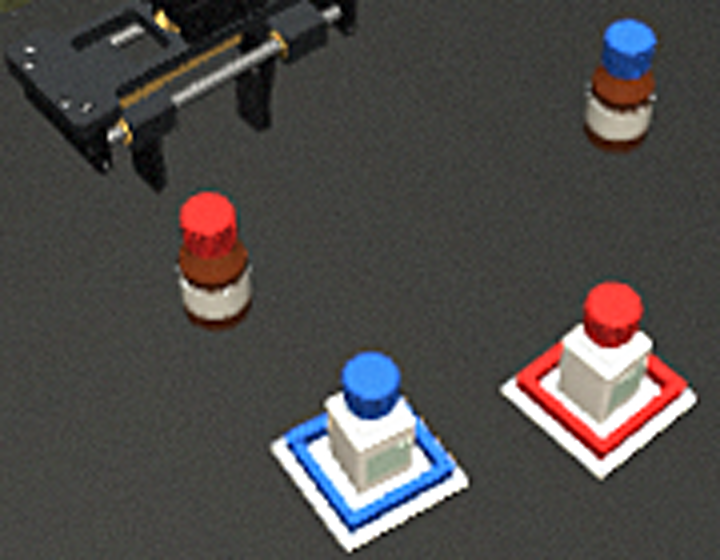

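Both square bottles are seated and aligned (caps ~370,382 and 612,312). The round red bottle (cap ~208,222) is next.

>>> {"name": "carry_out", "arguments": {"rows": [{"slide": [0, 0, 0.01], "delta_rot": [0, 0, 0], "grip": 0.75}, {"slide": [0, 0, 0.026], "delta_rot": [0, 0, 0], "grip": 0.75}, {"slide": [0, 0, 0.044], "delta_rot": [0, 0, 0], "grip": 0.75}, {"slide": [0, 0, 0.06], "delta_rot": [0, 0, 0], "grip": 0.75}, {"slide": [0, 0, 0.073], "delta_rot": [0, 0, 0], "grip": 0.75}, {"slide": [0, 0, 0.08], "delta_rot": [0, 0, 0], "grip": 0.75}, {"slide": [0, 0, 0.084], "delta_rot": [0, 0, 0], "grip": 0.7}, {"slide": [0, 0, 0.084], "delta_rot": [0, 0, 0], "grip": 0.6}, {"slide": [0, 0, 0.084], "delta_rot": [0, 0, 0], "grip": 0.5}, {"slide": [0, 0, 0.084], "delta_rot": [0, 0, 0], "grip": 0.4}, {"slide": [0, 0, 0.084], "delta_rot": [0, 0, 0], "grip": 0.25}, {"slide": [0, 0, 0.084], "delta_rot": [0, 0, 0], "grip": 0.2}]}}

```text
time: 16.1
ee_pos: [0.4323, -0.0676, 0.0667]
tool_rot: [1.0, 0.001, 0.001, 0.0]
force: [0.1, -0.3, 0.1]
opening: 0.404
grasp_force: 0.0
```

>>> {"name": "carry_out", "arguments": {"rows": [{"slide": [0, 0, 0], "delta_rot": [0, 0, 0], "grip": 0.2}, {"slide": [0, 0, 0], "delta_rot": [0, 0, 0], "grip": 0.2}, {"slide": [0, 0, 0], "delta_rot": [0, 0, 0], "grip": 0.2}]}}

```text
time: 16.35
ee_pos: [0.4322, -0.0678, 0.0666]
tool_rot: [1.0, 0.001, 0.001, 0.0]
force: [-0.5, -1.1, 2.2]
opening: 0.359
grasp_force: 20.0
```

>>> {"name": "carry_out", "arguments": {"rows": [{"slide": [0, 0, -0.005], "delta_rot": [0, 0, 0], "grip": 0.2}, {"slide": [0, 0, -0.016], "delta_rot": [0, 0, 0], "grip": 0.2}, {"slide": [0, 0, -0.032], "delta_rot": [0, 0, 0], "grip": 0.2}, {"slide": [0, 0, -0.05], "delta_rot": [0, 0, 0], "grip": 0.2}, {"slide": [0.002, -0.004, -0.067], "delta_rot": [0, 0, 0], "grip": 0.2}, {"slide": [0.008, -0.014, -0.082], "delta_rot": [0, 0, 0], "grip": 0.2}, {"slide": [0.017, -0.031, -0.093], "delta_rot": [0, 0, 0], "grip": 0.2}, {"slide": [0.029, -0.054, -0.1], "delta_rot": [0, 0, 0], "grip": 0.2}, {"slide": [0.044, -0.08, -0.1], "delta_rot": [0, 0, 0], "grip": 0.2}, {"slide": [0.059, -0.107, -0.1], "delta_rot": [0, 0, 0], "grip": 0.2}, {"slide": [0.074, -0.134, -0.1], "delta_rot": [0, 0, 0], "grip": 0.2}, {"slide": [0.088, -0.161, -0.1], "delta_rot": [0, 0, 0], "grip": 0.2}]}}

```text
time: 17.35
ee_pos: [0.5199, 0.0949, 0.1668]
tool_rot: [1.0, 0.001, 0.0, 0.0]
force: [0.1, -0.4, -1.7]
opening: 0.362
grasp_force: 20.0
```

>>> {"name": "carry_out", "arguments": {"rows": [{"slide": [0.015, -0.027, 0], "delta_rot": [0, 0, 0], "grip": 0.2}, {"slide": [0.03, -0.055, 0], "delta_rot": [0, 0, 0], "grip": 0.2}, {"slide": [0.045, -0.082, 0], "delta_rot": [0, 0, 0], "grip": 0.2}, {"slide": [0.06, -0.109, 0], "delta_rot": [0, 0, 0], "grip": 0.2}, {"slide": [0.074, -0.135, 0], "delta_rot": [0, 0, 0], "grip": 0.2}, {"slide": [0.087, -0.158, 0.005], "delta_rot": [0, 0, 0], "grip": 0.2}, {"slide": [0.098, -0.178, 0.013], "delta_rot": [0, 0, 0], "grip": 0.2}, {"slide": [0.106, -0.193, 0.023], "delta_rot": [0, 0, 0], "grip": 0.2}, {"slide": [0.111, -0.202, 0.031], "delta_rot": [0, 0, 0], "grip": 0.2}, {"slide": [0.114, -0.207, 0.037], "delta_rot": [0, 0, 0], "grip": 0.2}, {"slide": [0.114, -0.207, 0.04], "delta_rot": [0, 0, 0], "grip": 0.2}, {"slide": [0.114, -0.207, 0.04], "delta_rot": [0, 0, 0], "grip": 0.2}]}}

```text
time: 18.35
ee_pos: [0.6325, 0.2995, 0.1251]
tool_rot: [1.0, 0.001, -0.001, 0.001]
force: [0.2, -0.4, -2.1]
opening: 0.358
grasp_force: 20.0
```

>>> {"name": "carry_out", "arguments": {"rows": [{"slide": [0, 0, 0], "delta_rot": [0, 0, 0], "grip": 0.2}, {"slide": [0, 0, 0], "delta_rot": [0, 0, 0], "grip": 0.2}]}}

```text
time: 18.52
ee_pos: [0.6335, 0.2995, 0.1269]
tool_rot: [1.0, 0.0, 0.001, 0.0]
force: [-0.1, 0.2, -1.7]
opening: 0.364
grasp_force: 20.0
```

Run:
```python
from h import *
s=robot.read_state();print(s['time'],s['ee_pos'],s['tool_rot'])
cv2.imwrite('pics/c5.png',cv2.resize(robot.read_camera('scene')[:,:,::-1][90:200,350:490],None,fx=4,fy=4,interpolation=2))
```

```text
18.5167 [0.63352928 0.29951557 0.12694376] [9.99999803e-01 1.24124944e-04 5.19571503e-04 3.29792738e-04]
```

View pics/c5.png

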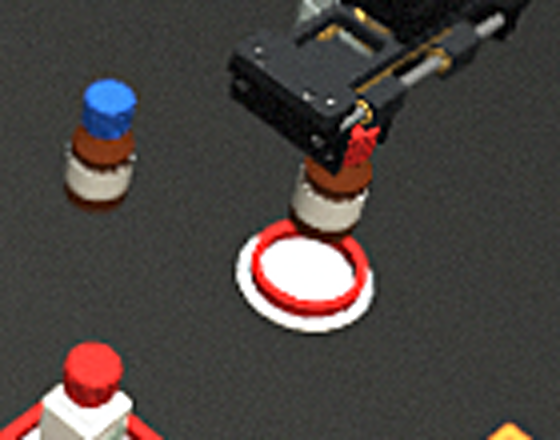

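The brown bottle hangs upright over the red ring (ring centre ~305,270). I'll lower it.

>>> {"name": "carry_out", "arguments": {"rows": [{"slide": [0, 0, 0.005], "delta_rot": [0, 0, 0], "grip": 0.2}, {"slide": [0, 0, 0.014], "delta_rot": [0, 0, 0], "grip": 0.2}, {"slide": [0, 0, 0.024], "delta_rot": [0, 0, 0], "grip": 0.2}, {"slide": [0, 0, 0.034], "delta_rot": [0, 0, 0], "grip": 0.2}, {"slide": [0, 0, 0.042], "delta_rot": [0, 0, 0], "grip": 0.2}, {"slide": [0, 0, 0.047], "delta_rot": [0, 0, 0], "grip": 0.2}, {"slide": [0, 0, 0.05], "delta_rot": [0, 0, 0], "grip": 0.2}, {"slide": [0, 0, 0.052], "delta_rot": [0, 0, 0], "grip": 0.2}, {"slide": [0, 0, 0.0535], "delta_rot": [0, 0, 0], "grip": 0.2}, {"slide": [0, 0, 0.0545], "delta_rot": [0, 0, 0], "grip": 0.2}, {"slide": [0, 0, 0.055], "delta_rot": [0, 0, 0], "grip": 0.2}, {"slide": [0, 0, 0.055], "delta_rot": [0, 0, 0], "grip": 0.2}]}}

```text
time: 19.57
ee_pos: [0.6332, 0.301, 0.0714]
tool_rot: [1.0, 0.001, 0.0, -0.0]
force: [0.7, 0.2, -2.3]
opening: 0.361
grasp_force: 20.0
```

>>> {"name": "carry_out", "arguments": {"rows": [{"slide": [0, 0, 0.0004], "delta_rot": [0, 0, 0], "grip": 0.2}, {"slide": [0, 0, 0.0008], "delta_rot": [0, 0, 0], "grip": 0.2}, {"slide": [0, 0, 0.0012], "delta_rot": [0, 0, 0], "grip": 0.2}, {"slide": [0, 0, 0.0012], "delta_rot": [0, 0, 0], "grip": 0.2}]}}

```text
time: 19.9
ee_pos: [0.6334, 0.301, 0.0708]
tool_rot: [1.0, 0.001, 0.0, -0.0]
force: [-0.9, -1.2, 1.7]
opening: 0.357
grasp_force: 20.0
```

>>> {"name": "carry_out", "arguments": {"rows": [{"slide": [0, 0, 0], "delta_rot": [0, 0, 0], "grip": 0.45}, {"slide": [0, 0, 0], "delta_rot": [0, 0, 0], "grip": 0.6}, {"slide": [0, 0, 0], "delta_rot": [0, 0, 0], "grip": 0.75}, {"slide": [0, 0, 0], "delta_rot": [0, 0, 0], "grip": 0.75}, {"slide": [0, 0, 0], "delta_rot": [0, 0, 0], "grip": 0.75}, {"slide": [0, 0, -0.008], "delta_rot": [0, 0, 0], "grip": 0.75}, {"slide": [0, 0, -0.025], "delta_rot": [0, 0, 0], "grip": 0.75}, {"slide": [0, 0, -0.045], "delta_rot": [0, 0, 0], "grip": 0.75}, {"slide": [0, 0, -0.065], "delta_rot": [0, 0, 0], "grip": 0.75}, {"slide": [0, 0, -0.075], "delta_rot": [0, 0, 0], "grip": 0.75}, {"slide": [0, 0, -0.08], "delta_rot": [0, 0, 0], "grip": 0.75}, {"slide": [0, 0, -0.08], "delta_rot": [0, 0, 0], "grip": 0.75}]}}

```text
time: 20.9
ee_pos: [0.6336, 0.3013, 0.1513]
tool_rot: [1.0, 0.001, 0.001, -0.0]
force: [-0.6, 0.1, -0.2]
opening: 0.754
grasp_force: 0.0
```

>>> {"name": "carry_out", "arguments": {"rows": [{"slide": [-0.006, 0.002, 0], "delta_rot": [0, 0, 0], "grip": 0.75}, {"slide": [-0.018, 0.007, 0], "delta_rot": [0, 0, 0], "grip": 0.75}, {"slide": [-0.036, 0.014, 0], "delta_rot": [0, 0, 0], "grip": 0.75}, {"slide": [-0.057, 0.022, 0], "delta_rot": [0, 0, 0], "grip": 0.75}, {"slide": [-0.08, 0.031, 0], "delta_rot": [0, 0, 0], "grip": 0.75}, {"slide": [-0.103, 0.04, 0], "delta_rot": [0, 0, 0], "grip": 0.75}, {"slide": [-0.123, 0.048, 0], "delta_rot": [0, 0, 0], "grip": 0.75}, {"slide": [-0.138, 0.053, 0], "delta_rot": [0, 0, 0], "grip": 0.75}, {"slide": [-0.146, 0.057, 0], "delta_rot": [0, 0, 0], "grip": 0.75}, {"slide": [-0.1495, 0.058, 0], "delta_rot": [0, 0, 0], "grip": 0.75}, {"slide": [-0.1495, 0.058, 0], "delta_rot": [0, 0, 0], "grip": 0.75}, {"slide": [-0.1495, 0.058, 0], "delta_rot": [0, 0, 0], "grip": 0.75}]}}

```text
time: 21.9
ee_pos: [0.4842, 0.2425, 0.1497]
tool_rot: [1.0, 0.001, 0.0, -0.0]
force: [-0.6, -0.3, -1.2]
opening: 0.75
grasp_force: 0.0
```

>>> {"name": "carry_out", "arguments": {"rows": [{"slide": [0, 0, 0], "delta_rot": [0, 0, 0], "grip": 0.75}, {"slide": [0, 0, 0], "delta_rot": [0, 0, 0], "grip": 0.75}]}}

```text
time: 22.07
ee_pos: [0.4843, 0.2429, 0.1498]
tool_rot: [1.0, 0.001, -0.0, -0.0]
force: [0.0, 0.4, 0.5]
opening: 0.749
grasp_force: 0.0
```

Run:
```python
from h import *
s=robot.read_state();print(s['time'],s['ee_pos'],s['tool_rot'])
cv2.imwrite('pics/c6.png',cv2.resize(robot.read_camera('scene')[:,:,::-1][60:200,310:490],None,fx=4,fy=4,interpolation=2))
```

```text
22.0667 [0.48429895 0.24291027 0.1497629 ] [ 9.99999595e-01  8.31954001e-04 -1.16305976e-04 -3.22108108e-04]
```

View pics/c6.png

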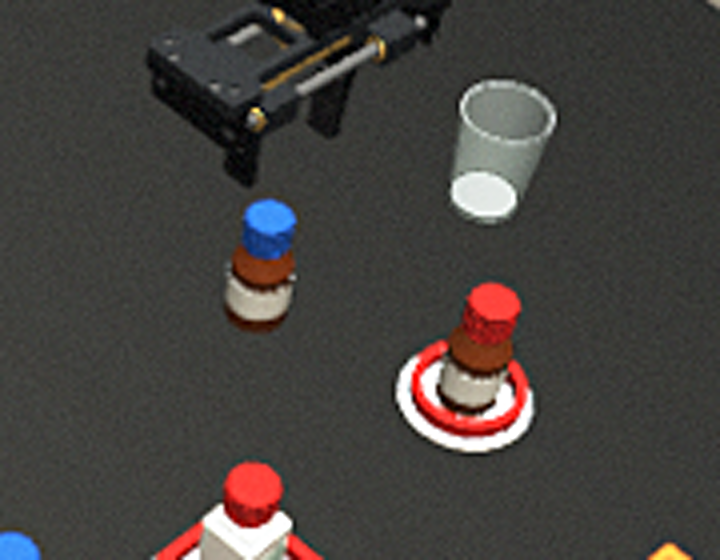

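The round red bottle is seated in its ring (cap ~493,312). The gripper is above the round blue bottle (cap ~271,220), and the beaker hasn't moved.

>>> {"name": "carry_out", "arguments": {"rows": [{"slide": [0, 0, 0.01], "delta_rot": [0, 0, 0], "grip": 0.75}, {"slide": [0, 0, 0.026], "delta_rot": [0, 0, 0], "grip": 0.75}, {"slide": [0, 0, 0.044], "delta_rot": [0, 0, 0], "grip": 0.75}, {"slide": [0, 0, 0.06], "delta_rot": [0, 0, 0], "grip": 0.75}, {"slide": [0, 0, 0.073], "delta_rot": [0, 0, 0], "grip": 0.75}, {"slide": [0, 0, 0.08], "delta_rot": [0, 0, 0], "grip": 0.75}, {"slide": [0, 0, 0.084], "delta_rot": [0, 0, 0], "grip": 0.7}, {"slide": [0, 0, 0.084], "delta_rot": [0, 0, 0], "grip": 0.6}, {"slide": [0, 0, 0.084], "delta_rot": [0, 0, 0], "grip": 0.5}, {"slide": [0, 0, 0.084], "delta_rot": [0, 0, 0], "grip": 0.4}, {"slide": [0, 0, 0.084], "delta_rot": [0, 0, 0], "grip": 0.25}, {"slide": [0, 0, 0.084], "delta_rot": [0, 0, 0], "grip": 0.2}]}}

```text
time: 23.12
ee_pos: [0.4842, 0.2428, 0.0666]
tool_rot: [1.0, 0.001, 0.001, -0.0]
force: [0.1, 0.5, -0.3]
opening: 0.409
grasp_force: 0.0
```

>>> {"name": "carry_out", "arguments": {"rows": [{"slide": [0, 0, 0], "delta_rot": [0, 0, 0], "grip": 0.2}, {"slide": [0, 0, 0], "delta_rot": [0, 0, 0], "grip": 0.2}, {"slide": [0, 0, 0], "delta_rot": [0, 0, 0], "grip": 0.2}]}}

```text
time: 23.37
ee_pos: [0.4841, 0.2428, 0.0664]
tool_rot: [1.0, 0.001, 0.001, -0.0]
force: [-0.4, 0.6, 2.9]
opening: 0.362
grasp_force: 20.0
```

>>> {"name": "carry_out", "arguments": {"rows": [{"slide": [0, 0, -0.005], "delta_rot": [0, 0, 0], "grip": 0.2}, {"slide": [0, 0, -0.016], "delta_rot": [0, 0, 0], "grip": 0.2}, {"slide": [0, 0, -0.032], "delta_rot": [0, 0, 0], "grip": 0.2}, {"slide": [0, 0, -0.052], "delta_rot": [0, 0, 0], "grip": 0.2}, {"slide": [0, 0.004, -0.072], "delta_rot": [0, 0, 0], "grip": 0.2}, {"slide": [0, 0.012, -0.09], "delta_rot": [0, 0, 0], "grip": 0.2}, {"slide": [0, 0.026, -0.103], "delta_rot": [0, 0, 0], "grip": 0.2}, {"slide": [0, 0.045, -0.11], "delta_rot": [0, 0, 0], "grip": 0.2}, {"slide": [0, 0.07, -0.11], "delta_rot": [0, 0, 0], "grip": 0.2}, {"slide": [0, 0.097, -0.11], "delta_rot": [0, 0, 0], "grip": 0.2}, {"slide": [0, 0.124, -0.11], "delta_rot": [0, 0, 0], "grip": 0.2}, {"slide": [0, 0.151, -0.11], "delta_rot": [0, 0, 0], "grip": 0.2}]}}

```text
time: 24.37
ee_pos: [0.4836, 0.0905, 0.1767]
tool_rot: [1.0, 0.001, 0.0, 0.0]
force: [0.5, -0.5, -1.6]
opening: 0.358
grasp_force: 20.0
```

>>> {"name": "carry_out", "arguments": {"rows": [{"slide": [0, 0.027, 0], "delta_rot": [0, 0, 0], "grip": 0.2}, {"slide": [0, 0.054, 0], "delta_rot": [0, 0, 0], "grip": 0.2}, {"slide": [0, 0.081, 0], "delta_rot": [0, 0, 0], "grip": 0.2}, {"slide": [0, 0.108, 0], "delta_rot": [0, 0, 0], "grip": 0.2}, {"slide": [0, 0.135, 0], "delta_rot": [0, 0, 0], "grip": 0.2}, {"slide": [0.001, 0.162, 0], "delta_rot": [0, 0, 0], "grip": 0.2}, {"slide": [0.004, 0.188, 0], "delta_rot": [0, 0, 0], "grip": 0.2}, {"slide": [0.01, 0.213, 0], "delta_rot": [0, 0, 0], "grip": 0.2}, {"slide": [0.019, 0.237, 0], "delta_rot": [0, 0, 0], "grip": 0.2}, {"slide": [0.03, 0.259, 0], "delta_rot": [0, 0, 0], "grip": 0.2}, {"slide": [0.043, 0.279, 0], "delta_rot": [0, 0, 0], "grip": 0.2}, {"slide": [0.057, 0.297, 0], "delta_rot": [0, 0, 0], "grip": 0.2}]}}

```text
time: 25.37
ee_pos: [0.5415, -0.2071, 0.1766]
tool_rot: [1.0, 0.0, -0.0, 0.0]
force: [0.7, -0.2, -1.6]
opening: 0.36
grasp_force: 20.0
```

>>> {"name": "carry_out", "arguments": {"rows": [{"slide": [0.015, 0.014, 0], "delta_rot": [0, 0, 0], "grip": 0.2}, {"slide": [0.03, 0.026, 0], "delta_rot": [0, 0, 0.0], "grip": 0.2}, {"slide": [0.045, 0.035, 0.005], "delta_rot": [0, 0, 0], "grip": 0.2}, {"slide": [0.058, 0.042, 0.013], "delta_rot": [0, 0, 0], "grip": 0.2}, {"slide": [0.067, 0.046, 0.023], "delta_rot": [0, 0, 0], "grip": 0.2}, {"slide": [0.073, 0.049, 0.033], "delta_rot": [0, 0, 0], "grip": 0.2}, {"slide": [0.076, 0.05, 0.042], "delta_rot": [0, 0, 0], "grip": 0.2}, {"slide": [0.0765, 0.05, 0.048], "delta_rot": [0, 0, 0], "grip": 0.2}, {"slide": [0.0765, 0.05, 0.05], "delta_rot": [0, 0, 0], "grip": 0.2}, {"slide": [0.0765, 0.05, 0.05], "delta_rot": [0, 0, 0], "grip": 0.2}, {"slide": [0.0765, 0.05, 0.05], "delta_rot": [0, 0, 0], "grip": 0.2}, {"slide": [0.0765, 0.05, 0.05], "delta_rot": [0, 0, 0], "grip": 0.2}]}}

```text
time: 26.37
ee_pos: [0.6182, -0.2551, 0.1269]
tool_rot: [1.0, 0.001, 0.001, 0.0]
force: [-0.7, -0.2, -1.0]
opening: 0.363
grasp_force: 20.0
```

Run:
```python
from h import *
s=robot.read_state();print(s['time'],s['ee_pos'],s['tool_rot'])
cv2.imwrite('pics/c7.png',cv2.resize(robot.read_camera('scene')[:,:,::-1][170:310,170:350],None,fx=4,fy=4,interpolation=2))
```

```text
26.3667 [ 0.61823161 -0.25514531  0.12689746] [9.99999348e-01 9.61892561e-04 5.24799669e-04 3.21721980e-04]
```

View pics/c7.png

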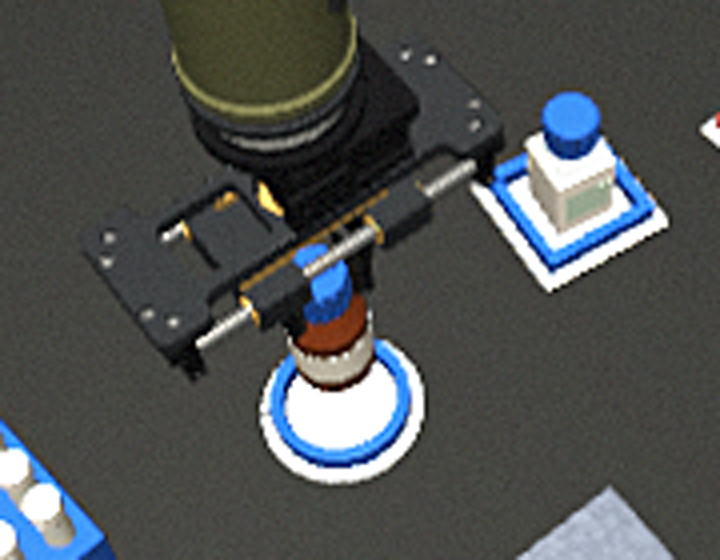

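The blue-capped round bottle hangs over the blue ring (ring centre ~343,405), and the rack is clear of the gripper. I'll lower it.

>>> {"name": "carry_out", "arguments": {"rows": [{"slide": [0, 0, 0.005], "delta_rot": [0, 0, 0], "grip": 0.2}, {"slide": [0, 0, 0.014], "delta_rot": [0, 0, 0], "grip": 0.2}, {"slide": [0, 0, 0.024], "delta_rot": [0, 0, 0], "grip": 0.2}, {"slide": [0, 0, 0.034], "delta_rot": [0, 0, 0], "grip": 0.2}, {"slide": [0, 0, 0.042], "delta_rot": [0, 0, 0], "grip": 0.2}, {"slide": [0, 0, 0.047], "delta_rot": [0, 0, 0], "grip": 0.2}, {"slide": [0, 0, 0.05], "delta_rot": [0, 0, 0], "grip": 0.2}, {"slide": [0, 0, 0.052], "delta_rot": [0, 0, 0], "grip": 0.2}, {"slide": [0, 0, 0.0535], "delta_rot": [0, 0, 0], "grip": 0.2}, {"slide": [0, 0, 0.0545], "delta_rot": [0, 0, 0], "grip": 0.2}, {"slide": [0, 0, 0.055], "delta_rot": [0, 0, 0], "grip": 0.2}, {"slide": [0, 0, 0.055], "delta_rot": [0, 0, 0], "grip": 0.2}]}}

```text
time: 27.42
ee_pos: [0.6183, -0.2552, 0.0712]
tool_rot: [1.0, 0.001, 0.0, 0.0]
force: [-0.7, -0.5, -1.0]
opening: 0.365
grasp_force: 20.0
```

>>> {"name": "carry_out", "arguments": {"rows": [{"slide": [0, 0, 0.0004], "delta_rot": [0, 0, 0], "grip": 0.2}, {"slide": [0, 0, 0.0008], "delta_rot": [0, 0, 0], "grip": 0.2}, {"slide": [0, 0, 0.0012], "delta_rot": [0, 0, 0], "grip": 0.2}, {"slide": [0, 0, 0.0012], "delta_rot": [0, 0, 0], "grip": 0.2}]}}

```text
time: 27.75
ee_pos: [0.6185, -0.2552, 0.0705]
tool_rot: [1.0, 0.001, 0.0, 0.0]
force: [-0.6, 1.7, 2.2]
opening: 0.363
grasp_force: 20.0
```

It has made contact, so I'll release, rise, and check the whole scene.

>>> {"name": "carry_out", "arguments": {"rows": [{"slide": [0, 0, 0], "delta_rot": [0, 0, 0], "grip": 0.45}, {"slide": [0, 0, 0], "delta_rot": [0, 0, 0], "grip": 0.6}, {"slide": [0, 0, 0], "delta_rot": [0, 0, 0], "grip": 0.75}, {"slide": [0, 0, 0], "delta_rot": [0, 0, 0], "grip": 0.75}, {"slide": [0, 0, 0], "delta_rot": [0, 0, 0], "grip": 0.75}, {"slide": [0, 0, -0.008], "delta_rot": [0, 0, 0], "grip": 0.75}, {"slide": [0, 0, -0.025], "delta_rot": [0, 0, 0], "grip": 0.75}, {"slide": [0, 0, -0.045], "delta_rot": [0, 0, 0], "grip": 0.75}, {"slide": [0, 0, -0.07], "delta_rot": [0, 0, 0], "grip": 0.75}, {"slide": [0, 0, -0.1], "delta_rot": [0, 0, 0], "grip": 0.75}, {"slide": [0, 0, -0.12], "delta_rot": [0, 0, 0], "grip": 0.75}, {"slide": [0, 0, -0.13], "delta_rot": [0, 0, 0], "grip": 0.75}]}}

```text
time: 28.75
ee_pos: [0.6197, -0.2556, 0.2043]
tool_rot: [1.0, 0.001, 0.003, 0.001]
force: [-0.3, -0.1, -0.5]
opening: 0.747
grasp_force: 0.0
```

>>> {"name": "carry_out", "arguments": {"rows": [{"slide": [-0.01, 0, 0], "delta_rot": [0, 0, 0], "grip": 0.75}, {"slide": [-0.03, 0, 0], "delta_rot": [0, 0, 0], "grip": 0.75}, {"slide": [-0.06, 0, 0], "delta_rot": [0, 0, 0], "grip": 0.75}, {"slide": [-0.09, 0, 0], "delta_rot": [0, 0, 0], "grip": 0.75}, {"slide": [-0.12, 0, 0], "delta_rot": [0, 0, 0], "grip": 0.75}, {"slide": [-0.14, 0, 0], "delta_rot": [0, 0, 0], "grip": 0.75}, {"slide": [-0.15, 0, 0], "delta_rot": [0, 0, 0], "grip": 0.75}, {"slide": [-0.15, 0, 0], "delta_rot": [0, 0, 0], "grip": 0.75}, {"slide": [-0.15, 0, 0], "delta_rot": [0, 0, 0], "grip": 0.75}, {"slide": [-0.15, 0, 0], "delta_rot": [0, 0, 0], "grip": 0.75}]}}

```text
time: 29.58
ee_pos: [0.4695, -0.255, 0.1998]
tool_rot: [1.0, 0.002, 0.001, -0.0]
force: [-0.3, -0.3, 0.6]
opening: 0.752
grasp_force: 0.0
```

Run:
```python
from h import *
cv2.imwrite('pics/end.png',robot.read_camera('scene')[:,:,::-1])
```

```text
(no output)
```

View pics/end.png

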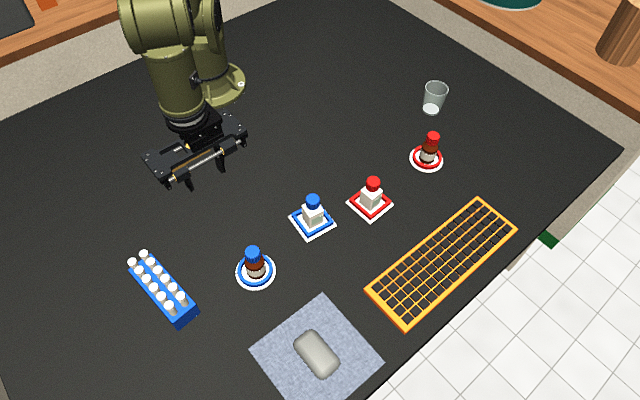

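All four bottles stand upright in their matching stands (caps at 253,254; 312,201; 373,183; 433,138). The beaker and rack have not moved, and the gripper is clear of everything.

```bash
python3 -c "
from workcell import robot
print(robot.hand_in())"
```

```text
the job is handed in; nothing more can be done
None
```

All four bottles stand upright and released in their matching stands, each set down gently; the beaker and tube rack were left where they were, and the job was handed in at about 30 s of the 109 s limit.

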